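Hang the washed bag collars on the drying stand

ROBOT

A 6-joint arm with a two-finger parallel gripper is mounted at the origin on the work surface. World frame = base frame: x ahead of the robot, y to its left, z up, the work surface at z = 0. Lengths are in mm, angles in rad, forces in N, time in s.
With the tool pointing down it reaches from about 350 to 975 mm from the base axis. Payload 7.1 kg.
Tool frame: the origin (TCP) lies midway between the tips of the shut fingers; the grasp point (between the pads) lies ctrl.grip_point_offset behind it (ctrl.grip_point_offset is the distance from the TCP to the grasp point, in mm); z points along the fingers, y is the line along which they close (so a half turn about z gives the same grasp; the last joint's range is limited). The gripper opens to 88 mm and grips with 3 to 60 N. Pads are 20 mm wide; open, the fingers measure 115 mm over their backs; the gripper's body (75 mm by 178 mm) begins 61 mm behind the grasp point.
Start: joints at [-1.197, 0.423, 1.63, -0, 1.089, -0.019], TCP at [239.251, -577.377, 222.675] pointing down, gripper open.
Joint ranges: [-3, 3], [-0.9, 2.11], [0.09, 2.58], [-1.31, 4.45], [0.11, 2.69], [-2.54, 2.54]. Speed limits (rad/s): [2.39, 2.39, 3.01, 3.14, 3.14, 3.14].

INTERFACE

Orientations are given as a rotation vector (axis times angle).
In Python, from workcell import ctrl, get_image, close_job, finder gives the robot as it stands.
- The arm moves only by the tool servo_tool, never from a script. Its argument "deltas" is a list of rows, each a list of 2 entries, a list of its own where there are three numbers: the shift along the tool's x, y, z in mm, then the turn, a rotation vector about the tool's x, y, z in rad. A call has 1 to 5 rows; each row is the pose to reach, as a shift and turn from the pose commanded when the call began, along the tool's axes at that moment; what a row does not reach only later rows make up. A row lasts 1/12 s, in which the tool goes at most 41.7 mm and 7.16 degrees, less where a joint would pass 70% of its speed; a pose out of reach is approached as far as the arm can. A call with a gripper value outside its range is refused whole. "grip" is the closure, from -1 (fully open) to 1 (shut), so that 0 is half open, set as the call begins (left out, the last holds). The fingers move at their own pace and stop on an object; the grip force is fixed at half the most. Time passes only in rows, so rows that repeat a pose let the fingers close. It gives the time, the measured TCP pose, the force, the opening and the grip force at its end, in the units of the state.
- ctrl.get_obs(): the state, without advancing time (a new reading comes with each control period).
- get_image(name): name is "scene" or "top" or "wrist"; returns a dict with "frame" (420x560x3 uint8, blue, green, red), "depth" (420x560 float32, mm along the optical axis (not along the pixel's ray), 0 where there is no reading), "K" (3x3 intrinsics, pixels), "dist" ([k1, k2, p1, p2, k3] as OpenCV has them; the pictures are not rectified), "pose" (4x4, takes a point from camera to world coordinates). Camera axes: x right, y down, z forward; pixel columns grow to the right and rows downward; lengths in mm; the calibration is good to about 2 mm. A picture is of the moment at which its call begins.
- close_job(): hands the job in; it is judged then, once.
Trained networks look in a picture, given as the dict that the camera call returned (one of the last four; its "shot" number tells which), for a name from the list of things; names that differ only in an ending like _2 or _b are one class to them, and where a whole thing is asked for, a point or a joint stands for the part that bears it (a point fixed in the world has none). Each returns a list of dicts, best first, with "score" (0 to 1); they miss things now and then, are a little off and sometimes report something else, mostly with a low value. They report only what shows in the picture. A call takes as long as a camera call. They do not tell look-alikes from the thing itself.
- finder.search_frame(query, picture): "rect" ([centre column, centre row, width, height] as shares, 0 to 1, of the picture: columns of its width, rows of its height, round what is visible of it).
- finder.silhouettes(query, picture): "mask" (420x560 bool, what is visible of it) and "rect" ([centre column, centre row, width, height] as shares, 0 to 1, of the picture: columns of its width, rows of its height, round what is visible of it).
The state is a dict: "t": time; "qpos": joint angles; "qvel": joint speeds; "joint_torque": joint torques, N m; "ee_pos": TCP position; "orientation": TCP orientation; "ft_force": force on the tool from outside, world axes, zero at the start; "moment": the same for the moment, N m; "width": finger opening in mm; "grasp_force": force on a finger pad.
Only numpy, scipy, OpenCV 4.12 (cv2) and the standard library are available. Lean on these libraries where they do the work, as an engineer would, in place of code of your own. Each camera call takes 0.05 s, during which the arm holds its last target. There are 200 camera calls.

TASK

Take the carrying bar by its wooden handle, thread it through all three washed bag collars standing in the grey rack, and lift them out together on the bar. Carry them over and slide the tip of the bar fully home into the square socket of the drying stand, so that the collars hang on the bar, then let go. Do not knock or shift the other things on the bench.

Things in the scene. Friction and masses are not known exactly. Their poses are not given: they have to be found in the camera images.
- bar_grip (a point): Centre of the wooden handle (60 long x 22 wide x 30 high) of the loose carrying bar: 200 mm long in all, about 0.18 kg, centre of mass about 60 mm towards the tip from here. x runs along the bar from handle to tip, z up. Handle from x = -30 to +30; then a square aluminium shaft 14 x 14 to x = 160 and a tapered end to x = 170.
- bar_tip (a point): The bar's tapered tip, on its axis, 170 mm ahead of the handle's centre; same axes as bar_grip. The taper narrows from 14 to 7 mm across over the last 10 mm.
- rest: Fixed wooden rest on which the bar lies level at the start, axis 55 mm above the table. Origin on the table, x along the bar towards its tip. Two forks 12 thick, at x = -14 and +81, hold the shaft; prongs reach 62 mm above the table, the slot is 18 wide. The handle (centre near x = -60) overhangs, free at both sides and below. Lift the bar straight up out of the forks.
- rack_front (a point): Front end of the fixed grey wash rack, on the axis of the row of collars, 42 mm above the table. x runs along the row, away from the free front end where the bar goes in; z up. Rack 104 long in x, 76 wide; collar centres at about x = 20, 52, 84, y = 0, z = 0. Its ribs, which keep the collars upright, end 27 mm above the table, below the holes' path.
- collar0_center (a point): Centre of the white (nearest the rack's front) plastic bag collar, a loose ring 60 mm across, 20 thick, with a through hole 36 mm across, about 30 g; it stands on edge in the rack. x is the hole axis, level along the row; the ring may roll a little about it.
- collar1_center (a point): Centre of the green (middle) plastic bag collar, a loose ring 60 mm across, 20 thick, with a through hole 36 mm across, about 30 g; it stands on edge in the rack. x is the hole axis, level along the row; the ring may roll a little about it.
- collar2_center (a point): Centre of the orange (last) plastic bag collar, a loose ring 60 mm across, 20 thick, with a through hole 36 mm across, about 30 g; it stands on edge in the rack. x is the hole axis, level along the row; the ring may roll a little about it.
- socket_mouth (a point): Centre of the square socket's mouth on the fixed drying stand, 100 mm above the table. x points level into the socket, z up. The mouth is a 22 x 22 mm opening in a blue face plate 56 x 56 x 6 mm; behind it the steel socket is 17 x 17 mm inside, closed 55 mm behind the mouth. Fully home, the handle's centre is 115 mm in front of the mouth.
- stand: The drying stand that carries the socket: origin on the table below the mouth, x into the socket. It reaches 128 mm above the table and is 60 wide; its foot, 10 mm high, runs from x = -15 to +85. As the bar goes in, the face plate pushes the collars back along the shaft: 85 mm of shaft and 60 mm of collars stay outside.
- mister_mid (a point): Bystander: clear misting bottle with red cap, 62 across, 190 high, loose; point 90 mm up.
- jar_mid (a point): Bystander: glass spawn jar with brass lid, 76 across, 120 high, loose; point half-way up.
- block_mid (a point): Bystander: dark growing block with mushrooms, upright, 92 across (about 150 with the caps) and 190 high, loose; point 78 mm up.
- meter_mid (a point): Bystander: white humidity meter lying flat, 50 x 80 x 28, loose; point half-way up.
Things that resemble listed ones, but are neither listed nor needed, are in the scene too. What is shaped like the part that bears collar0_center but blue is not meant.

How it is judged (in metres and radians):
On the way, in this order (a step that is already met when the one before it is completed fails the run):
1. the bar is threaded through all three collars (x of collar0_center in the frame of bar_grip between 0.03 and 0.165 m and y of collar0_center in the frame of bar_grip between -0.018 and 0.018 m and z of collar0_center in the frame of bar_grip between -0.018 and 0.018 m and x of collar1_center in the frame of bar_grip between 0.03 and 0.165 m and y of collar1_center in the frame of bar_grip between -0.018 and 0.018 m and z of collar1_center in the frame of bar_grip between -0.018 and 0.018 m and x of collar2_center in the frame of bar_grip between 0.03 and 0.165 m and y of collar2_center in the frame of bar_grip between -0.018 and 0.018 m and z of collar2_center in the frame of bar_grip between -0.018 and 0.018 m), for 0.1 s.
2. all three collars are lifted out of the rack together on the bar (all of step 1 and height (world z) of each of collar0_center, collar1_center, collar2_center above 0.075 m), for 0.1 s.
3. the bar's tip is fully home in the socket with the collars on the bar (all of step 1 and x of bar_tip in the frame of socket_mouth above 0.047 m and y of bar_tip in the frame of socket_mouth between -0.008 and 0.008 m and z of bar_tip in the frame of socket_mouth between -0.008 and 0.008 m and angle between the x axis of bar_grip and the x axis of socket_mouth, either way round below 0.12 rad), for 0.2 s.
At the end, for the whole second after the job is handed in: The bar's tip is at least 47 mm inside the mouth of the 55 mm deep socket, within 8 mm of its axis, the bar in line with the socket to 0.12 rad, and all three collars are round the shaft between handle and tip (all of step 3); the robot touches nothing.
It fails at once if a collar is raised more than about 25 mm while not all three are on the bar (height (world z) of any of collar0_center, collar1_center, collar2_center above 0.068 m and not ((x of collar0_center in the frame of bar_grip between 0.03 and 0.165 m and y of collar0_center in the frame of bar_grip between -0.018 and 0.018 m and z of collar0_center in the frame of bar_grip between -0.018 and 0.018 m) and (x of collar1_center in the frame of bar_grip between 0.03 and 0.165 m and y of collar1_center in the frame of bar_grip between -0.018 and 0.018 m and z of collar1_center in the frame of bar_grip between -0.018 and 0.018 m) and (x of collar2_center in the frame of bar_grip between 0.03 and 0.165 m and y of collar2_center in the frame of bar_grip between -0.018 and 0.018 m and z of collar2_center in the frame of bar_grip between -0.018 and 0.018 m))).
It fails at once if a bystander is shifted by more than 25 mm or tipped (distance of any of mister_mid, jar_mid, block_mid, meter_mid from where it was at the start of the episode above 0.025 m or angle between any of mister_mid, jar_mid, block_mid, meter_mid's own z axis and vertical above 0.3 rad).
It also fails if it takes over 70 s, if anything falls off the work surface, if the arm or the gripper's body presses on something with over 40 N, if the wrist force passes 120 N, or if a joint passes its speed limit or range.

## Working session

There is one attempt and no reset: what is moved stays moved. The work goes in short steps, Python scripts to look and compute and a tool call to move; the robot and the scene stay as the last step left them, time stands still between calls to the robot, and variables do not carry over. Pictures are saved under pics/ and viewed, at most 14 in all, crops included, and the job is handed in when it is done.

Besides the shell and the picture viewer there is one more tool, called after ">>>" as name([rows], argument=value, ...), one row to a line, values as JSON. servo_tool: Moves the arm, as the interface text tells. Its arguments: {"type":"object","properties":{"deltas":{"type":"array","items":{"type":"array"}},"grip":{"type":"number"}},"required":["deltas"]}

```bash
mkdir -p pics; ls; cat > h.py <<'E'
import numpy as np, cv2
from scipy.spatial.transform import Rotation as R
from workcell import ctrl, get_image, close_job, finder
def cloud(p):
    d=p["depth"]; h,w=d.shape
    u,v=np.meshgrid(np.arange(w),np.arange(h))
    n=cv2.undistortPoints(np.stack([u,v],-1).reshape(-1,1,2).astype(np.float64),p["K"],np.array(p["dist"],float)).reshape(h,w,2)
    c=np.dstack([n*d[...,None],d])
    return c@p["pose"][:3,:3].T+p["pose"][:3,3]
E
cat > a.py <<'E'
from h import *
o=ctrl.get_obs(); print(o["orientation"],ctrl.grip_point_offset,o["t"])
ims={}
for n in ["scene","top"]:
    p=get_image(n); print(n,p["pose"].round(2).tolist(),p["K"][0,0])
    X=cloud(p); f=p["frame"].copy(); np.savez(f"{n}.npz",X=X,d=p["depth"],f=p["frame"])
    for q in ["bar_grip","rest","rack_front","collar0_center","collar1_center","collar2_center","socket_mouth","stand","mister_mid","jar_mid","block_mid","meter_mid"]:
        for r in finder.silhouettes(q,p)[:3]:
            m=r["mask"]&(p["depth"]>0)
            if r["score"]<.3 or m.sum()<5: continue
            print(q,round(r["score"],2),(np.array(r["rect"])*[560,420,560,420]).round().astype(int).tolist(),np.median(X[m],0).round().astype(int),np.percentile(X[m],3,axis=0).round().astype(int),np.percentile(X[m],97,axis=0).round().astype(int))
    cv2.imwrite(f"pics/{n}0.png",cv2.resize(f,(784,588)))
E
python3 a.py
```

```text
pics
[-3.07971361e+00 -6.12732569e-01  4.03048886e-04] 18.700000000000003 0.0
scene [[0.74, 0.54, -0.41, 872.22], [0.68, -0.58, 0.46, -324.38], [0.01, -0.62, -0.79, 751.0], [0.0, 0.0, 0.0, 1.0]] 389.0100281656912
bar_grip 0.57 [305, 237, 72, 58] [603  42  60] [584 -22  41] [620 162  70]
rest 0.95 [319, 237, 50, 57] [620 103   9] [595  39   4] [641 158  61]
rack_front 0.35 [186, 250, 27, 20] [ 444 -126   58] [ 416 -137   21] [ 467 -104   70]
collar0_center 0.96 [177, 261, 33, 29] [ 450 -159   55] [ 416 -169   16] [ 472 -143   70]
collar0_center 0.84 [213, 293, 32, 23] [ 553 -156   44] [ 539 -181    8] [ 568 -135   58]
collar0_center 0.74 [172, 325, 32, 28] [ 546 -253   47] [ 514 -265   -2] [ 569 -237   58]
collar1_center 0.94 [189, 247, 24, 23] [ 444 -126   58] [ 417 -137   21] [ 467 -110   70]
collar2_center 0.73 [197, 237, 28, 29] [441 -95  59] [ 411 -107   21] [461 -82  70]
collar2_center 0.51 [327, 139, 40, 54] [460 335  53] [422 302   4] [481 387 125]
socket_mouth 0.7 [331, 140, 43, 50] [459 335  48] [418 301  -1] [482 389 126]
stand 0.95 [327, 140, 39, 54] [459 333  50] [419 301
[... 1131 characters left out ...]
collar2_center 0.56 [342, 250, 14, 22] [430 -88  64] [ 405 -102   19] [457 -79  73]
socket_mouth 0.8 [181, 243, 39, 27] [446 331  15] [419 303   5] [479 394 129]
stand 0.8 [182, 246, 41, 23] [447 329  15] [419 301   4] [479 393 129]
stand 0.73 [367, 247, 16, 25] [ 443 -150   60] [ 415 -173   12] [ 470 -139   73]
stand 0.3 [187, 153, 27, 34] [683 307 124] [664 287  14] [713 339 192]
mister_mid 0.92 [189, 150, 28, 34] [683 308 124] [664 287  14] [713 343 192]
mister_mid 0.43 [342, 250, 15, 22] [431 -89  64] [ 405 -109   22] [458 -78  73]
jar_mid 0.67 [420, 162, 34, 41] [ 667 -294  102] [ 638 -338    1] [ 706 -270  124]
meter_mid 0.83 [298, 249, 28, 21] [441  24  29] [416 -11  24] [467  59  33]
```

View pics/scene0.png

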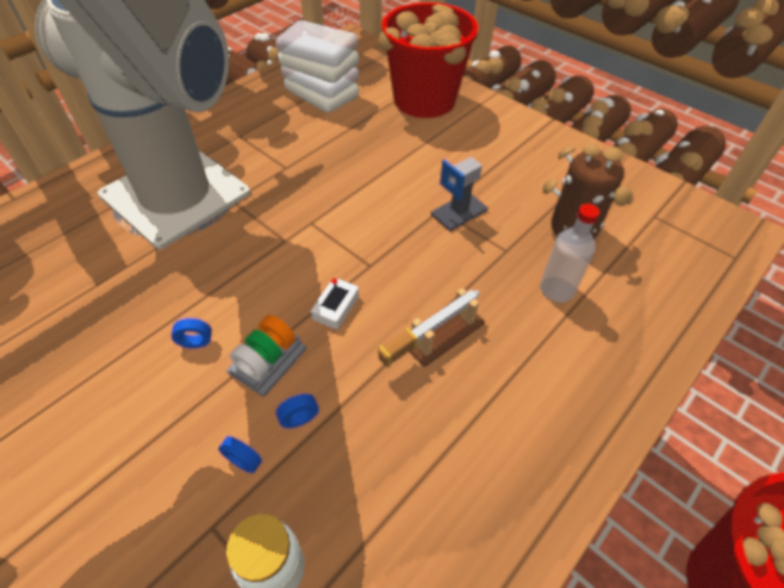

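View pics/top0.png

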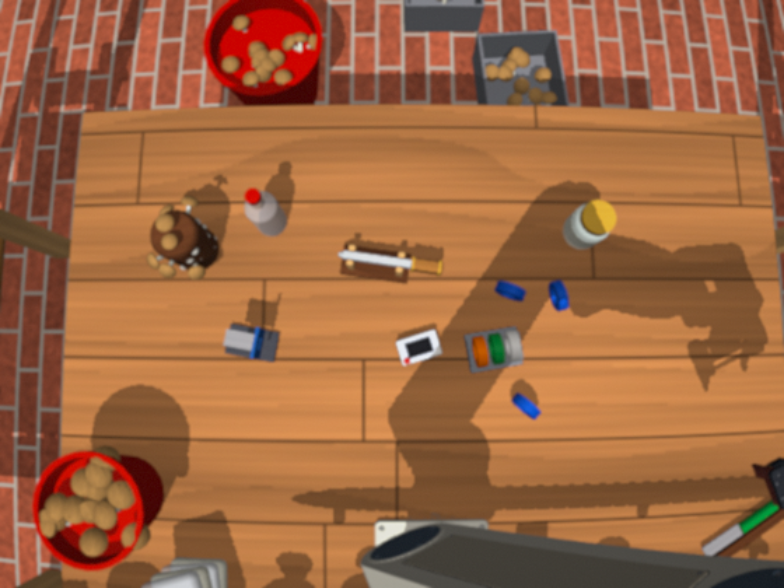

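The scene image shows the bar on its rest (handle near pixel 395,348, tip 475,295), the rack with white, green and orange collars (250,360 to 277,330), and the stand with its blue plate at 455,180. In the top view the bar runs 440,267 to 340,256, the rack is at 495,348 and the stand at 250,342. Three blue decoys lie around the rack. I'll fit the geometry next.

```bash
cat > b.py <<'E'
from h import *
def ax(P):
    c=P.mean(0); w,v=np.linalg.eigh(np.cov((P-c).T)); d=v[:,-1]; d*=np.sign(d[1]); return c,d,w**.5
for n in ["scene","top"]:
    z=np.load(n+".npz"); X,f,d=z["X"],z["f"].astype(int),z["d"]; ok=d>0
    B,G,Rr=f[...,0],f[...,1],f[...,2]
    x,y,h=X[...,0],X[...,1],X[...,2]
    bar=ok&(h>52)&(x>560)&(x<650)&(y>-60)&(y<200)
    sat=f.max(-1)-f.min(-1)
    sh=bar&(sat<60)&(h<72); hd=bar&(y<18)
    c,v,w=ax(X[sh]); print(n,"shaft",c.round(1),v.round(3),np.degrees(np.arctan2(v[0],v[1])).round(2),np.percentile(X[sh],[2,50,98],axis=0).round(1).tolist())
    print(" handle",X[hd].mean(0).round(1),ax(X[hd])[1].round(3),np.percentile(X[hd],[2,98],axis=0).round(1).tolist(),hd.sum())
    rk=ok&(x>380)&(x<500)&(y>-190)&(y<-60)&(h>10)
    cols=dict(white=rk&(sat<45)&(h>35),green=rk&(G>B+30)&(G>Rr+20)&(h>10),orange=rk&(Rr>B+70)&(h>35),grey=rk&(sat<45)&(h<30)&(h>12))
    for k,m in cols.items(): print(" ",k,m.sum(),X[m].mean(0).round(1),np.percentile(X[m],[3,97],axis=0).round(1).tolist())
    bl=ok&(B>Rr+50)&(B>G+20)&(y>250)&(y<420)&(x>380)&(x<520)
    P=X[bl]; print("  blue",bl.sum(),P.mean(0).round(1),np.percentile(P,[3,50,97],axis=0).round(1).tolist())
    st=ok&(y>280)&(y<420)&(x>380)&(x<520)&(h>110); print("  sttop",st.sum(),ax(X[st])[:2],np.percentile(X[st],[3,97],axis=0).round(1).tolist())
    Q=P-P.mean(0);print("  normal",np.linalg.svd(Q,full_matrices=False)[2][2].round(3))
o=ctrl.get_obs(); print(R.from_rotvec(o["orientation"]).as_matrix().round(3).tolist())
E
python3 b.py
```

```text
scene shaft [608.2  94.6  58.9] [0.116 0.993 0.008] 6.64 [[592.8, -7.1, 52.6], [607.9, 96.3, 59.6], [622.8, 166.2, 62.3]]
 handle [594.6  -4.3  65.3] [0.219 0.975 0.044] [[580.5, -22.4, 52.8], [605.0, 17.3, 70.3]] 252
  white 335 [ 451.2 -154.7   58.3] [[421.1, -167.9, 36.4], [472.2, -136.9, 69.8]]
  green 349 [ 444.7 -125.3   54.3] [[419.6, -136.1, 21.8], [466.7, -113.2, 70.0]]
  orange 302 [440.6 -94.2  59.1] [[411.0, -106.2, 38.8], [461.5, -81.1, 70.0]]
  grey 458 [ 453.1 -143.1   20.9] [[422.8, -177.5, 12.5], [472.9, -74.3, 28.0]]
  blue 220 [450.1 315.2 105.2] [[425.0, 309.9, 79.8], [450.6, 314.9, 106.8], [472.2, 320.8, 128.4]]
  sttop 278 (array([449.12750972, 336.09413346, 117.52460518]), array([ 0.18335372,  0.97109304, -0.15283886])) [[419.7, 311.5, 111.3], [470.8, 372.9, 128.7]]
  normal [ 0.183  0.983 -0.024]
top shaft [607.2 107.3  61.5] [ 0.145  0.989 -0.01 ] 8.31 [[592.8, 42.9, 53.7], [607.5, 106.5, 61.8], [621.0, 172.9, 67.0]]
 handle [ 5.909e+02 -5.000e-01  6.890e+01] [0.148 0.989 0.007] [[579.8, -17.7, 55.5], [602.9, 16.9, 73.9]] 132
  white 222 [ 440.5 -145.3   61.3] [[407.4, -162.3, 41.6], [468.7, -107.1, 73.3]]
  green 179 [ 436.9 -120.4   60.3] [[412.4, -130.8, 22.9], [462.0, -110.5, 73.6]]
  orange 173 [431.8 -90.2  65.2] [[407.4, -101.5, 51.7], [457.3, -78.9, 73.5]]
  grey 313 [ 434.7 -116.2   20.7] [[397.3, -173.0, 12.2], [476.0, -69.1, 29.6]]
  blue 122 [444.5 319.5 112.1] [[421.0, 312.5, 11.9], [444.1, 318.4, 124.4], [469.1, 345.0, 130.8]]
  sttop 335 (array([448.85465126, 342.46528015, 117.98392067]), array([ 0.20193605,  0.96479182, -0.16851876])) [[423.4, 313.4, 111.6], [468.0, 375.0, 130.3]]
  normal [0.191 0.962 0.195]
[[0.924, 0.383, 0.0], [0.383, -0.924, -0.0], [0.0, 0.0, -1.0]]
```

>>> servo_tool([
  [[33,-24,1],[0,0,0]],
  [[66,-48,2],[0,0,0]],
  [[99,-72,3],[0,0,0]],
  [[132,-96,4],[0,0,0]],
  [[165,-120,6],[0,0,0]],
], grip=-1)

```text
t: 1.72
ee_pos: [346.4, -401.9, 216.9]
orientation: [3.081, 0.612, 0.001]
ft_force: [1.1, 0.1, -0.3]
width: 87.7
grasp_force: 0.0
```

>>> servo_tool([
  [[33,-24,1],[0,0,0]],
  [[66,-48,2],[0,0,0]],
  [[99,-72,3],[0,0,0]],
  [[132,-96,4],[0,0,0]],
  [[165,-120,6],[0,0,0]],
])

```text
t: 2.13
ee_pos: [453.1, -227.6, 211.0]
orientation: [3.081, 0.613, 0.001]
ft_force: [0.8, -0.0, 0.8]
width: 88.2
grasp_force: 0.0
```

>>> servo_tool([
  [[33,-24,1],[0,0,0]],
  [[66,-48,2],[0,0,0]],
  [[99,-72,3],[0,0,0]],
  [[132,-96,4],[0,0,0]],
  [[165,-120,6],[0,0,0]],
])

```text
t: 2.55
ee_pos: [559.7, -53.3, 205.0]
orientation: [3.081, 0.613, 0.001]
ft_force: [1.2, -0.1, 0.4]
width: 87.9
grasp_force: 0.0
```

>>> servo_tool([
  [[27,-19,1],[0,0,-0.12]],
  [[53,-38,2],[0,0,-0.24]],
  [[53,-38,2],[0,0,-0.36]],
  [[53,-38,2],[0,0,-0.48]],
  [[53,-38,2],[0,0,-0.6]],
])

```text
t: 2.97
ee_pos: [593.4, 1.0, 202.5]
orientation: [-2.757, -1.507, 0.0]
ft_force: [0.2, 0.7, -0.6]
width: 87.5
grasp_force: 0.0
```

>>> servo_tool([
  [[0,0,0],[0,0,-0.12]],
  [[0,0,0],[0,0,-0.24]],
  [[0,0,0],[0,0,-0.36]],
  [[0,0,0],[0,0,-0.43]],
  [[0,0,0],[0,0,-0.43]],
])

```text
t: 3.38
ee_pos: [593.2, 0.1, 202.7]
orientation: [2.377, 2.054, 0.0]
ft_force: [0.2, -0.2, -0.7]
width: 87.7
grasp_force: 0.0
```

```bash
cat > c.py <<'E'
from h import *
import sys
p=get_image("wrist"); X=cloud(p); np.savez("w.npz",X=X,d=p["depth"],f=p["frame"])
print(p["pose"].round(3).tolist()); cv2.imwrite("pics/"+sys.argv[1],p["frame"])
E
cat > bar.py <<'E'
from h import *
z=np.load("w.npz");X,d=z["X"],z["d"];h=X[...,2]
b=(d>0)&(h>50)&(h<80)&(abs(X[...,0]-605)<60)
f=z["f"].astype(int);sat=f.max(-1)-f.min(-1)
b=b&(X[...,1]>-60)&(X[...,1]<200)
P=X[b]; s=b&(h<66); hd=b&(h>66)&(X[...,1]<30)
H=X[hd]
def ax(P):
    c=P.mean(0);v=np.linalg.eigh(np.cov((P-c)[:,:2].T))[1][:,-1];return c,v*np.sign(v[1])
for k,m in (("handle",hd),("all",b)):
    c,v=ax(X[m]);a=(X[m]-c)[:,:2]@v; l=(X[m]-c)[:,:2]@[v[1],-v[0]]
    print(k,m.sum(),c.round(1),v.round(3),"along",np.percentile(a,[.5,99.5]).round(1),"lat",np.percentile(l,[1,50,99]).round(1),np.median(X[m][:,2]).round(1))
E
python3 c.py w1.png; python3 bar.py
```

```text
[[0.989, -0.138, -0.045, 604.853], [-0.145, -0.942, -0.303, 82.949], [-0.0, 0.306, -0.952, 363.789], [0.0, 0.0, 0.0, 1.0]]
handle 1380 [591.7   5.4  68.9] [0.165 0.986] along [-25.6  25. ] lat [-10.6   0.1  10.8] 69.0
all 5051 [601.   69.1  63.5] [0.146 0.989] along [-89.1  84.8] lat [-17.4   0.1  17.7] 61.5
```

View pics/w1.png

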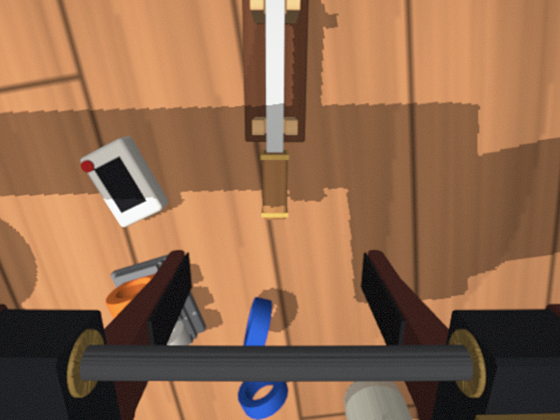

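The wrist view shows the handle at pixels 275,156 to 275,215, centred between the fingers, with the shaft running up from it. I'll descend and grip.

>>> servo_tool([
  [[9,-1,30],[0,0,0]],
  [[18,-2,65],[0,0,0]],
  [[18,-2,100],[0,0,0]],
  [[18,-2,130],[0,0,0]],
  [[18,-2,150],[0,0,0]],
])

```text
t: 3.85
ee_pos: [592.3, 18.3, 49.8]
orientation: [-2.381, -2.047, 0.004]
ft_force: [0.3, -0.5, 0.5]
width: 87.6
grasp_force: 0.0
```

>>> servo_tool([
  [[0,0,8],[0,0,0]],
  [[0,0,14],[0,0,0]],
  [[0,0,15],[0,0,0]],
])

```text
t: 4.1
ee_pos: [593.9, 18.1, 37.4]
orientation: [-2.381, -2.05, 0.0]
ft_force: [-0.5, -0.0, 0.8]
width: 87.7
grasp_force: 0.0
```

>>> servo_tool([
  [[0,0,0],[0,0,0]],
  [[0,0,0],[0,0,0]],
  [[0,0,0],[0,0,0]],
  [[0,0,0],[0,0,0]],
  [[0,0,0],[0,0,0]],
], grip=1)

```text
t: 4.52
ee_pos: [594.3, 18.2, 38.5]
orientation: [2.379, 2.05, 0.002]
ft_force: [0.1, 0.2, 0.0]
width: 57.7
grasp_force: 0.0
```

>>> servo_tool([
  [[0,0,0],[0,0,0]],
  [[0,0,0],[0,0,0]],
  [[0,0,0],[0,0,0]],
  [[0,0,0],[0,0,0]],
  [[0,0,0],[0,0,0]],
])

```text
t: 4.93
ee_pos: [593.8, 18.2, 37.6]
orientation: [-2.38, -2.051, 0.0]
ft_force: [0.6, 1.0, -0.0]
width: 24.3
grasp_force: 0.0
```

>>> servo_tool([
  [[0,0,0],[0,0,0]],
  [[0,0,0],[0,0,0]],
  [[0,0,0],[0,0,0]],
  [[0,0,0],[0,0,0]],
])

```text
t: 5.27
ee_pos: [593.8, 18.2, 37.6]
orientation: [-2.38, -2.051, 0.0]
ft_force: [0.4, 0.6, -0.4]
width: 21.4
grasp_force: 30.0
```

>>> servo_tool([
  [[0,0,-5],[0,0,0]],
  [[0,0,-15],[0,0,0]],
  [[0,0,-30],[0,0,0]],
  [[0,0,-50],[0,0,0]],
  [[0,0,-70],[0,0,0]],
])

```text
t: 5.68
ee_pos: [593.4, 18.2, 108.7]
orientation: [-2.379, -2.051, 0.001]
ft_force: [0.8, -0.1, -1.4]
width: 22.0
grasp_force: 30.0
```

>>> servo_tool([
  [[0,0,-15],[0,0,0]],
  [[0,0,-25],[0,0,0]],
  [[0,0,-30],[0,0,0]],
  [[0,0,-30],[0,0,0]],
])

```text
t: 6.02
ee_pos: [594.4, 18.2, 139.0]
orientation: [2.379, 2.05, 0.002]
ft_force: [-0.5, -0.6, -2.2]
width: 21.8
grasp_force: 30.0
```

>>> servo_tool([
  [[-25,-3,0],[0,0,0]],
  [[-65,-8,0],[0,0,0]],
  [[-105,-13,0],[0,0,0]],
  [[-145,-18,0],[0,0,0]],
  [[-185,-23,0],[0,0,0]],
])

```text
t: 6.43
ee_pos: [542.4, -162.6, 136.6]
orientation: [-2.378, -2.051, 0.002]
ft_force: [0.6, -0.0, -1.7]
width: 22.1
grasp_force: 30.0
```

>>> servo_tool([
  [[-40,-5,0],[0,0,0]],
  [[-80,-10,0],[0,0,0]],
  [[-120,-15,0],[0,0,0]],
  [[-160,-20,0],[0,0,0]],
  [[-195,-24,0],[0,0,0]],
])

```text
t: 6.85
ee_pos: [489.7, -352.7, 136.5]
orientation: [-2.379, -2.049, 0.001]
ft_force: [1.1, -0.2, -2.6]
width: 21.9
grasp_force: 30.0
```

>>> servo_tool([
  [[-20,-2,0],[0,0,-0.06]],
  [[-31,-3,0],[0,0,-0.15]],
  [[-31,-3,0],[0,0,-0.24]],
  [[-31,-3,0],[0,0,-0.31]],
  [[-31,-3,0],[0,0,-0.31]],
])

```text
t: 7.27
ee_pos: [482.9, -380.9, 136.3]
orientation: [-2.031, -2.394, 0.0]
ft_force: [0.2, 0.1, -1.2]
width: 22.0
grasp_force: 30.0
```

```bash
python3 c.py w2.png; cat > e.py <<'E'
from h import *
z=np.load("w.npz");X,d=z["X"],z["d"];h=X[...,2];f=z["f"].astype(int)
o=ctrl.get_obs();T=R.from_rotvec(o["orientation"]).as_matrix();L=(X-np.array(o["ee_pos"]))@T   # tool coords
print("tcp",np.round(o["ee_pos"],1),T[:,0].round(4))
m=(d>0)&(abs(L[...,1])<16)&(L[...,2]<0)&(L[...,2]>-45)&(L[...,0]>40)&(L[...,0]<190)
for a in range(40,180,20):
    k=m&(L[...,0]>=a)&(L[...,0]<a+20)
    if k.any(): print(" bar",a,k.sum(),L[k].mean(0).round(1),"ymin/max",np.percentile(L[k][:,1],[3,97]).round(1),"ztop",np.percentile(L[k][:,2],20).round(1))
if m.any(): print(" tip x",L[m][:,0].max().round(1))
sat=f.max(-1)-f.min(-1);B,G,Rr=f[...,0],f[...,1],f[...,2]
rk=(d>0)&(abs(X[...,0]-441)<60)&(abs(X[...,1]+122)<75)
for k,q in dict(white=rk&(sat<45)&(h>35)&(h<80),green=rk&(G>B+30)&(G>Rr+20)&(h>15),orange=rk&(Rr>B+70)&(h>35)&(h<80),rib=rk&(sat<45)&(h>10)&(h<34)).items():
    if q.sum()>20: print(k,q.sum(),X[q].mean(0).round(1),np.percentile(X[q],[3,50,97],axis=0).round(1).tolist(),"top",X[q][X[q][:,2]>np.percentile(X[q][:,2],80)].mean(0).round(1))
E
python3 e.py
```

```text
[[0.987, 0.156, 0.048, 468.781], [0.163, -0.94, -0.301, -298.508], [-0.002, 0.305, -0.952, 297.571], [0.0, 0.0, 0.0, 1.0]]
tcp [ 483.1 -380.7  136.5] [-0.1595  0.9872  0.0014]
 bar 40 1679 [ 50.3  -1.3 -23.3] ymin/max [-8.   5.2] ztop -23.7
 bar 60 1919 [ 70.2  -1.4 -23.2] ymin/max [-7.9  5.2] ztop -23.8
 bar 80 2177 [ 90.2  -1.4 -23.2] ymin/max [-8.   5.2] ztop -23.8
 bar 100 1915 [108.2  -1.3 -23.2] ymin/max [-7.8  5.2] ztop -23.8
 tip x 116.2
```

View pics/w2.png

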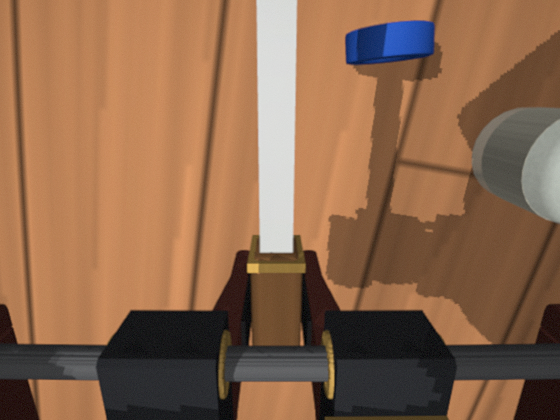

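Bar is held straight and level in the hand (shaft column 278, handle front row 268), and the blue decoy is at 390,42, off the path. I'll move forward above the rack so the wrist camera sees the bar and collars together.

>>> servo_tool([
  [[20,0,0],[0,0,0]],
  [[45,0,0],[0,0,0]],
  [[70,0,0],[0,0,0]],
  [[90,0,0],[0,0,0]],
  [[90,0,0],[0,0,0]],
])

```text
t: 7.73
ee_pos: [467.6, -288.3, 136.8]
orientation: [-2.032, -2.39, -0.0]
ft_force: [0.1, -0.0, -1.8]
width: 21.6
grasp_force: 30.0
```

```bash
python3 c.py w3.png; python3 e.py; cat > g.py <<'E'
from h import *
z=np.load("w.npz");X,d=z["X"],z["d"];o=ctrl.get_obs();T=R.from_rotvec(o["orientation"]).as_matrix();L=(X-np.array(o["ee_pos"]))@T;h=X[...,2]
b=(d>0)&(L[...,0]>90)&(L[...,0]<260)&(abs(L[...,1])<60)
print("heights in slices along tool x; lateral extent of h>30")
for a in range(110,250,8):
    k=b&(L[...,0]>=a)&(L[...,0]<a+8)&(h>50)&(h<90)
    r=b&(L[...,0]>=a)&(L[...,0]<a+8)&(h>14)&(h<33)
    print(a,k.sum(),np.percentile(L[k][:,1],[1,99]).round(1) if k.sum()>10 else "",np.percentile(h[k],95).round(1) if k.sum()>10 else "","| rack",r.sum(),np.percentile(L[r][:,1],[1,99]).round(1) if r.sum()>10 else "")
E
python3 g.py
```

```text
[[0.987, 0.154, 0.046, 453.901], [0.161, -0.94, -0.3, -206.085], [-0.003, 0.303, -0.953, 298.157], [0.0, 0.0, 0.0, 1.0]]
tcp [ 468.7 -290.2  137.2] [-0.1615  0.9869  0.0012]
 bar 40 1657 [ 50.3  -1.6 -23.1] ymin/max [-8.2  5. ] ztop -23.6
 bar 60 1889 [ 70.2  -1.6 -23.1] ymin/max [-8.1  5.1] ztop -23.6
 bar 80 2150 [ 90.2  -1.5 -23.1] ymin/max [-8.1  5.1] ztop -23.6
 bar 100 2161 [109.2  -1.3 -23.1] ymin/max [-7.8  5.2] ztop -23.7
 tip x 118.3
white 1630 [ 441.1 -159.5   58.7] [[414.9, -168.8, 39.5], [431.6, -159.9, 60.5], [470.1, -148.1, 68.3]] top [ 434.  -160.1   67. ]
rib 1588 [ 442.4 -165.2   17.9] [[405.4, -178.7, 10.2], [431.2, -167.4, 17.2], [478.9, -139.3, 31.0]] top [ 439.3 -169.    27.9]
heights in slices along tool x; lateral extent of h>30
110 0   | rack 121 [-32.1  23.3]
118 0   | rack 445 [-32.3  23.8]
126 731 [-31.8  23.1] 67.8 | rack 230 [-32.   23.7]
134 654 [-32.2  23.1] 68.2 | rack 0 
142 24 [-32.3  23.5] 56.3 | rack 0 
150 0   | rack 0 
158 0   | rack 0 
166 0   | rack 0 
174 0   | rack 0 
182 0   | rack 0 
190 0   | rack 0 
198 0   | rack 0 
206 0   | rack 0 
214 0   | rack 0 
222 0   | rack 0 
230 0   | rack 0 
238 0   | rack 0 
246 0   | rack 0
```

View pics/w3.png

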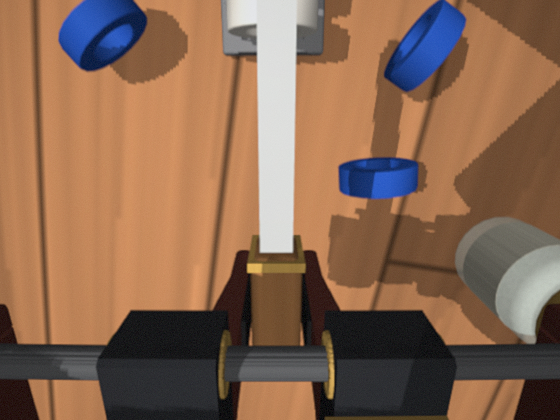

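White collar at 280,15 at the top edge, rack front edge at row 50; bar column 278. I'll move further on for the whole row.

>>> servo_tool([
  [[20,-1,0],[0,0,0]],
  [[45,-2,0],[0,0,0]],
  [[65,-3,0],[0,0,0]],
  [[75,-3,0],[0,0,0]],
  [[75,-3,0],[0,0,0]],
])

```text
t: 8.2
ee_pos: [454.0, -217.6, 137.6]
orientation: [-2.033, -2.394, 0.0]
ft_force: [0.8, 1.0, -2.5]
width: 21.8
grasp_force: 30.0
```

```bash
python3 c.py w4.png; python3 e.py; sed -i 's/range(110,250,8)/range(30,150,6)/; s/+8/+6/g; s/>90)/>10)/' g.py; python3 g.py
```

```text
[[0.987, 0.154, 0.049, 439.81], [0.162, -0.939, -0.302, -135.029], [-0.001, 0.306, -0.952, 298.682], [0.0, 0.0, 0.0, 1.0]]
tcp [ 454.7 -218.8  137.8] [-1.619e-01  9.868e-01 -6.000e-04]
 bar 40 1666 [ 50.3  -1.4 -23.2] ymin/max [-8.   5.1] ztop -23.7
 bar 60 1896 [ 70.2  -1.4 -23.2] ymin/max [-8.   5.2] ztop -23.8
 bar 80 2152 [ 90.1  -1.4 -23.2] ymin/max [-7.9  5.2] ztop -23.7
 bar 100 2086 [108.8  -1.2 -23.2] ymin/max [-7.6  5.3] ztop -23.8
 tip x 117.5
white 1564 [ 441.1 -152.3   60.7] [[413.8, -166.7, 45.4], [430.7, -153.9, 62.2], [469.0, -118.3, 67.9]] top [ 438.2 -151.3   67.1]
green 1503 [ 435.9 -124.1   61.9] [[409.9, -135.5, 49.9], [425.1, -124.0, 62.3], [463.7, -112.4, 67.9]] top [ 431.9 -124.7   71.5]
orange 1913 [430.7 -94.   60. ] [[404.7, -105.7, 43.6], [419.9, -94.1, 61.6], [458.7, -81.6, 67.6]] top [427.1 -93.4  66.7]
rib 3318 [ 437.  -125.5   17.1] [[395.7, -176.2, 10.2], [428.7, -130.1, 12.0], [477.0, -71.5, 27.3]] top [ 435.6 -129.    26.9]
heights in slices along tool x; lateral extent of h>30
30 0   | rack 0 
36 0   | rack 0 
42 0   | rack 157 [-30.7  25.4]
48 0   | rack 103 [-30.6  25.4]
54 328 [-30.6  24.8] 67.4 | rack 0 
60 417 [-30.5  24.9] 67.7 | rack 0 
66 424 [-30.3  25.3] 67.5 | rack 0 
72 214 [-29.4  25. ] 66.9 | rack 161 [-30.5  25.3]
78 0   | rack 290 [-30.4  25.2]
84 224 [-30.   25.1] 67.2 | rack 142 [-30.3  25.5]
90 454 [-30.   25.2] 67.7 | rack 1 
96 470 [-29.8  25. ] 67.3 | rack 0 
102 337 [-29.6  24.8] 67.3 | rack 0 
108 0   | rack 238 [-30.2  25.8]
114 250 [-29.4  24.3] 66.4 | rack 335 [-30.7  25.6]
120 523 [-30.2  25.3] 67.6 | rack 26 [-18.6  14.2]
126 536 [-30.1  25.3] 67.5 | rack 0 
132 508 [-29.8  25.1] 67.3 | rack 0 
138 6   | rack 0 
144 0   | rack 142 [-30.5  25.4]
```

View pics/w4.png

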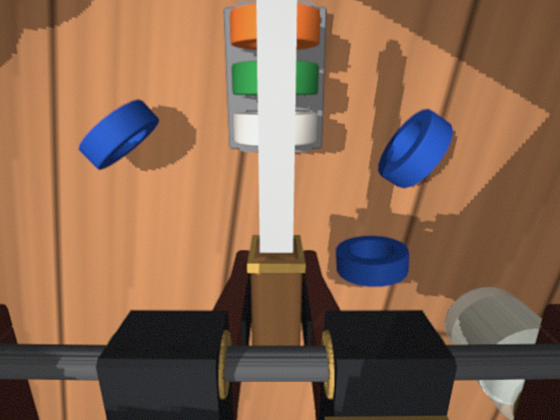

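The row shows orange, green and white at 275,25 / 275,78 / 275,128, parallel to the bar and about 1 mm off to one side. Backing off, lowering to bar height 42, then threading.

>>> servo_tool([
  [[-20,0,0],[0,0,0]],
  [[-55,-1,0],[0,0,0]],
  [[-90,-1,0],[0,0,0]],
  [[-125,-1,0],[0,0,0]],
  [[-150,-1,0],[0,0,0]],
])

```text
t: 8.67
ee_pos: [478.4, -371.6, 138.0]
orientation: [2.035, 2.39, -0.001]
ft_force: [1.2, 0.1, -1.9]
width: 22.0
grasp_force: 30.0
```

>>> servo_tool([
  [[0,0,20],[0,0,0]],
  [[0,0,50],[0,0,0]],
  [[0,0,80],[0,0,0]],
  [[0,0,103],[0,0,0]],
  [[0,0,112],[0,0,0]],
])

```text
t: 9.08
ee_pos: [476.0, -367.3, 22.2]
orientation: [-2.034, -2.39, 0.001]
ft_force: [-0.6, 0.7, -2.0]
width: 21.7
grasp_force: 30.0
```

>>> servo_tool([
  [[0,0,0],[0,0,0]],
  [[0,0,0],[0,0,0]],
])

```text
t: 9.25
ee_pos: [477.8, -367.8, 25.8]
orientation: [2.035, 2.393, -0.0]
ft_force: [1.0, -1.0, -0.9]
width: 21.6
grasp_force: 30.0
```

```bash
python3 - <<'E'
from h import *
p=get_image("scene"); X=cloud(p); o=ctrl.get_obs()
np.savez("s.npz",X=X,d=p["depth"],f=p["frame"])
T=R.from_rotvec(o["orientation"]).as_matrix();L=(X-np.array(o["ee_pos"]))@T;d=p["depth"]
print(o["ee_pos"],T[:,0])
f=p["frame"].astype(int);sat=f.max(-1)-f.min(-1)
m=(d>0)&(sat<50)&(X[...,2]>30)&(abs(L[...,1])<20)&(L[...,0]>30)&(L[...,0]<185)
for a in range(40,185,20):
    k=m&(L[...,0]>=a)&(L[...,0]<a+20)
    if k.sum()>3: print(a,k.sum(),X[k].mean(0).round(1),L[k].mean(0).round(1))
print("tip",np.percentile(L[m][:,0],[98,100]))
c=(d>0)&(X[...,2]>30)&(abs(L[...,1])<40)&(L[...,0]>190)&(L[...,0]<320)&(X[...,2]<90)
print("collars lat",np.percentile(L[c][:,1],[1,99]),"top",np.percentile(X[c][:,2],[95,99]), "x",np.percentile(L[c][:,0],[1,99]))
v,u=[int(t) for t in np.argwhere(m).mean(0)]
cv2.imwrite("pics/s5.png",cv2.resize(p["frame"][180:360,90:290],(800,600)[:2] if 0 else (666,600),interpolation=cv2.INTER_CUBIC))
E
```

```text
[ 478.30145223 -368.01617504   26.72067376] [-0.16086704  0.98697489 -0.0015342 ]
40 328 [ 479.  -314.1  305.1] [  52.6    9.8 -278.4]
60 1563 [ 475.4 -295.3  393.8] [  71.6    9.4 -367.2]
80 1615 [ 460.7 -279.8  405.2] [  89.3   -2.7 -378.6]
100 660 [ 448.3 -265.3  371.2] [ 105.7  -12.6 -344.7]
120 97 [ 458.4 -239.5   47. ] [130.    1.1 -20.4]
140 70 [ 455.7 -221.9   46.6] [147.8   1.2 -20.1]
tip [136.51857311 160.37424481]
collars lat [-27.23392241  28.95093598] top [69.74319734 70.70248444] x [205.22576617 287.68648751]
```

View pics/s5.png

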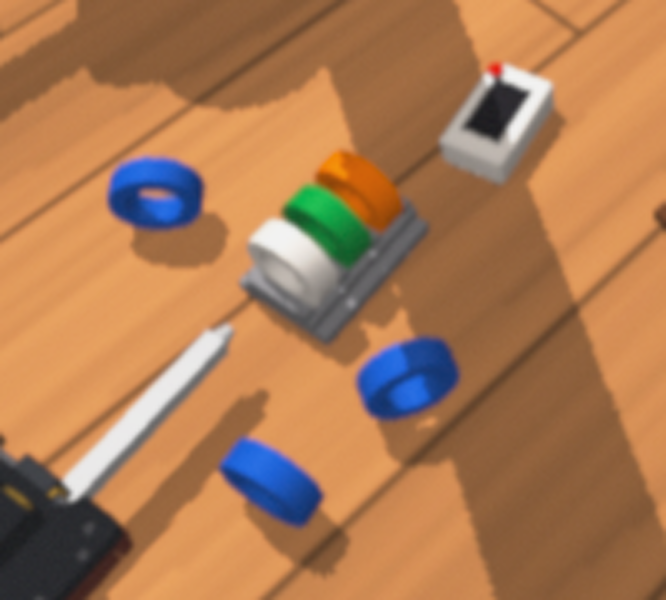

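The bar (tip at 225,335 in the crop) points into the white collar (285,270), and scene-view lateral offsets agree within about 1 mm. Threading now.

>>> servo_tool([
  [[12,0,0],[0,0,0]],
  [[26,0,0],[0,0,0]],
  [[40,0,0],[0,0,0]],
  [[54,0,0],[0,0,0]],
  [[66,0,0],[0,0,0]],
])

```text
t: 9.72
ee_pos: [466.3, -299.5, 26.2]
orientation: [-2.033, -2.395, -0.0]
ft_force: [0.4, 0.4, -2.6]
width: 22.1
grasp_force: 30.0
```

>>> servo_tool([
  [[12,0,0],[0,0,0]],
  [[25,0,0],[0,0,0]],
  [[38,0,0],[0,0,0]],
  [[46,0,0],[0,0,0]],
  [[46,0,0],[0,0,0]],
])

```text
t: 10.13
ee_pos: [458.6, -254.3, 25.5]
orientation: [-2.032, -2.394, 0.0]
ft_force: [-1.5, -0.4, -1.6]
width: 21.9
grasp_force: 30.0
```

Force stays low, so I'll push on the remaining 60 mm and check before lifting.

>>> servo_tool([
  [[12,0,0],[0,0,0]],
  [[26,0,0],[0,0,0]],
  [[40,0,0],[0,0,0]],
  [[52,0,0],[0,0,0]],
  [[60,0,0],[0,0,0]],
])

```text
t: 10.55
ee_pos: [448.9, -195.2, 25.5]
orientation: [-2.033, -2.394, 0.0]
ft_force: [0.4, 0.0, -2.0]
width: 21.8
grasp_force: 30.0
```

>>> servo_tool([
  [[0,0,0],[0,0,0]],
  [[0,0,0],[0,0,0]],
])

```text
t: 10.72
ee_pos: [449.8, -196.6, 25.8]
orientation: [2.033, 2.395, -0.0]
ft_force: [-0.2, -0.3, -2.0]
width: 21.6
grasp_force: 30.0
```

```bash
cat > k.py <<'E'
from h import *
import sys
p=get_image("wrist"); X=cloud(p); o=ctrl.get_obs();d=p["depth"];f=p["frame"].astype(int)
T=R.from_rotvec(o["orientation"]).as_matrix();L=(X-np.array(o["ee_pos"]))@T
print("tcp",np.round(o["ee_pos"],1),T[:,0].round(3))
B,G,Rr=f[...,0],f[...,1],f[...,2];sat=f.max(-1)-f.min(-1)
m=(d>0)&(abs(L[...,1])<45)&(L[...,0]>25)&(L[...,0]<170)&(L[...,2]>-60)&(L[...,2]<5)
for n,c in dict(white=m&(sat<45)&(L[...,2]<-30),green=m&(G>B+30)&(G>Rr+20),orange=m&(Rr>B+100)&(L[...,2]<-18)).items():
    if c.sum()>20: print(n,c.sum(),"x",np.percentile(L[c][:,0],[2,50,98]).round(1),"y",np.percentile(L[c][:,1],[2,98]).round(1),"z",np.percentile(L[c][:,2],[2,50]).round(1))
cv2.imwrite("pics/"+sys.argv[1],p["frame"])
E
python3 k.py w6.png
```

```text
tcp [ 450.1 -197.1   25.8] [-0.162  0.987 -0.   ]
white 7464 x [33.7 44.9 84.5] y [-25.   22.2] z [-44.9 -41.3]
green 8634 x [65.4 75.1 83.9] y [-27.4  24.8] z [-44.9 -41.6]
orange 9076 x [ 96.8 104.8 113. ] y [-27.6  24.3] z [-45.  -41.3]
```

View pics/w6.png

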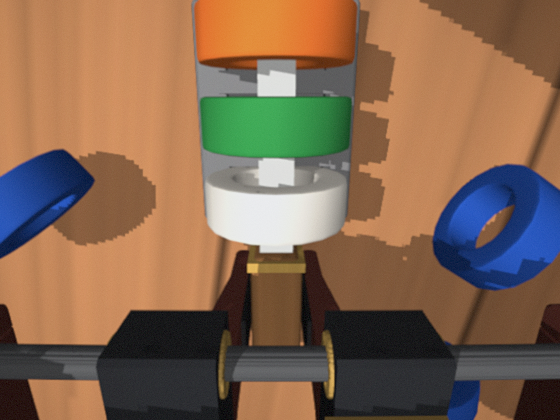

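All three collars are on the shaft: white at 275,200, green at 275,125, orange at 275,30, and bar x is about 51, 83 and 113. Lifting gently.

>>> servo_tool([
  [[0,0,-4],[0,0,0]],
  [[0,0,-8],[0,0,0]],
  [[0,0,-12],[0,0,0]],
  [[0,0,-17],[0,0,0]],
  [[0,0,-23],[0,0,0]],
])

```text
t: 11.18
ee_pos: [449.5, -197.2, 49.1]
orientation: [-2.035, -2.393, 0.0]
ft_force: [0.1, -0.3, -2.5]
width: 21.6
grasp_force: 30.0
```

>>> servo_tool([
  [[0,0,-10],[0,0,0]],
  [[0,0,-22],[0,0,0]],
  [[0,0,-36],[0,0,0]],
  [[0,0,-48],[0,0,0]],
  [[0,0,-55],[0,0,0]],
])

```text
t: 11.6
ee_pos: [450.3, -197.4, 105.6]
orientation: [2.033, 2.392, 0.001]
ft_force: [-0.3, 0.6, -3.7]
width: 21.7
grasp_force: 30.0
```

>>> servo_tool([
  [[0,0,0],[0,0,0]],
  [[0,0,0],[0,0,0]],
])

```text
t: 11.77
ee_pos: [449.9, -197.2, 104.2]
orientation: [2.034, 2.393, 0.0]
ft_force: [-0.2, -0.3, -3.0]
width: 22.0
grasp_force: 30.0
```

```bash
python3 k.py w7.png
```

```text
tcp [ 449.5 -197.   103.6] [-0.161  0.987 -0.   ]
white 4975 x [33.8 44.3 65.3] y [-18.2  17. ] z [-37.1 -34.8]
green 7667 x [65.7 75.3 84.1] y [-26.5  25.7] z [-37.1 -33.6]
orange 8419 x [ 97.  105.5 114. ] y [-25.4  25.9] z [-37.1 -33.4]
```

>>> servo_tool([
  [[10,0,0],[0,0,0]],
  [[28,1,0],[0,0,0]],
  [[55,1,0],[0,0,0]],
  [[85,2,0],[0,0,0]],
  [[115,3,0],[0,0,0]],
])

```text
t: 12.23
ee_pos: [432.8, -81.5, 102.9]
orientation: [-2.035, -2.391, 0.001]
ft_force: [0.6, 0.5, -3.5]
width: 22.0
grasp_force: 30.0
```

>>> servo_tool([
  [[30,1,0],[0,0,0]],
  [[60,1,0],[0,0,0]],
  [[90,2,0],[0,0,0]],
  [[115,3,0],[0,0,0]],
  [[135,3,0],[0,0,0]],
])

```text
t: 12.65
ee_pos: [413.8, 52.7, 103.1]
orientation: [-2.032, -2.394, 0.002]
ft_force: [0.7, -0.2, -2.8]
width: 21.6
grasp_force: 30.0
```

>>> servo_tool([
  [[18,0,0],[0,0,0.05]],
  [[33,0,0],[0,0,0.13]],
  [[45,0,0],[0,0,0.22]],
  [[55,1,0],[0,0,0.3]],
  [[58,1,0],[0,0,0.354]],
])

```text
t: 13.07
ee_pos: [405.6, 109.4, 103.0]
orientation: [-2.426, -1.994, 0.002]
ft_force: [-0.2, -0.2, -2.2]
width: 22.1
grasp_force: 30.0
```

>>> servo_tool([
  [[0,0,4],[0,0,0]],
  [[0,0,11],[0,0,0]],
  [[0,0,18],[0,0,0]],
  [[0,0,20],[0,0,0]],
  [[0,0,20],[0,0,0]],
])

```text
t: 13.48
ee_pos: [406.0, 107.6, 82.6]
orientation: [-2.423, -1.998, 0.004]
ft_force: [-0.4, -0.1, -3.0]
width: 21.9
grasp_force: 30.0
```

```bash
python3 k.py w8.png; cat > s.py <<'E'
from h import *
o=ctrl.get_obs();T=R.from_rotvec(o["orientation"]).as_matrix();P0=np.array(o["ee_pos"])
print("tcp",P0.round(1),T[:,0].round(4))
for n in ["scene","top"]:
    p=get_image(n); X=cloud(p);L=(X-P0)@T;d=p["depth"];f=p["frame"].astype(int);h=X[...,2]
    sat=f.max(-1)-f.min(-1);B,G,Rr=f[...,0],f[...,1],f[...,2]
    m=(d>0)&(sat<60)&(abs(L[...,1])<14)&(L[...,0]>118)&(L[...,0]<172)&(h>88)&(h<120)
    if m.sum()>5:
        print(n,"bar",m.sum(),L[m].mean(0).round(1),"y",np.percentile(L[m][:,1],[3,97]).round(1),"xmax",np.percentile(L[m][:,0],98).round(1),"ztop",np.percentile(h[m],90).round(1))
    b=(d>0)&(B>Rr+40)&(B>G+15)&(L[...,0]>180)&(L[...,0]<260)&(abs(L[...,1])<60)&(h>60)
    Q=L[b]
    fr=Q
    if n=="scene":
        for _ in range(4):
            A=np.c_[fr[:,1],fr[:,2],np.ones(len(fr))];c=np.linalg.lstsq(A,fr[:,0],rcond=None)[0];r=fr[:,0]-A@c;fr=fr[abs(r)<2.5]
        print("  plane x=ay+bz+c",c.round(3),len(fr))
    print(" plate",b.sum(),fr.mean(0).round(1),"x",np.percentile(fr[:,0],[2,50,98]).round(1),"y",np.percentile(fr[:,1],[1,99]).round(1),"z world",np.percentile(X[b][:,2],[1,99]).round(1))
    t=(d>0)&(L[...,0]>190)&(L[...,0]<320)&(abs(L[...,1])<60)&(h>110)&(h<140)
    for a in range(204,290,12):
        k=t&(L[...,0]>=a)&(L[...,0]<a+12)
        if k.sum()>8: print("   st",a,k.sum(),np.percentile(L[k][:,1],[2,98]).round(1),np.percentile(h[k],[50,95]).round(1))
    cv2.imwrite(f"pics/{n}8.png",cv2.resize(p["frame"][90:250,230:430] if n=="scene" else p["frame"][190:300,140:300],(700,560),interpolation=cv2.INTER_CUBIC))
E
python3 s.py
```

```text
tcp [406.4 107.6  83. ] [ 0.191  0.982 -0.001]
white 4563 x [33.6 43.9 52.7] y [-17.4  15.8] z [-36.3 -34.1]
green 7666 x [65.5 75.1 84. ] y [-26.8  25.3] z [-36.1 -32.7]
orange 8365 x [ 96.7 105.3 113.8] y [-25.4  25.1] z [-36.1 -32.5]
tcp [406.4 107.6  83. ] [ 1.909e-01  9.816e-01 -7.000e-04]
scene bar 70 [140.    3.3 -20. ] y [-5.2  8.9] xmax 156.8 ztop 106.2
  plane x=ay+bz+c [ 9.00000e-03 -3.90000e-02  2.10853e+02] 197
 plate 249 [211.7   2.3 -21.7] x [209.5 211.6 214.5] y [-24.4  26.2] z world [ 74.2 129.1]
   st 204 118 [-30.2  24.3] [121.2 128.4]
   st 216 15 [-29.4  25.2] [126.1 127.9]
   st 228 37 [-16.7  12.7] [114.8 116.1]
   st 240 41 [-17.9  12.1] [114.6 116.5]
   st 252 39 [-17.7  12.5] [114.4 116.3]
   st 264 26 [-16.5  12.1] [114.2 116.4]
top bar 84 [138.8   0.3 -24.7] y [-6.2  6.7] xmax 159.4 ztop 110.7
 plate 135 [213.8  -3.2 -31.1] x [211.5 212.9 221.3] y [-29.5  22.7] z world [ 82.9 131.2]
   st 204 70 [-29.5  24. ] [126.3 131. ]
   st 216 53 [-27.2  17.7] [116.8 129. ]
   st 228 54 [-17.6  10.7] [115.4 117.9]
   st 240 56 [-17.7  11.2] [115.5 118.4]
   st 252 57 [-17.7  11.1] [115.6 118.2]
   st 264 44 [-16.9  10.8] [115.4 118.5]
```

View pics/scene8.png

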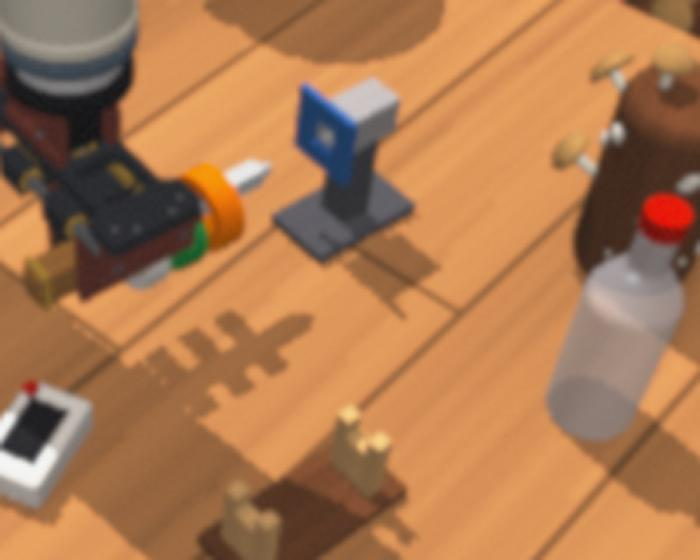

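Tip (265,168 in the crop) faces the blue plate (325,135). Both cameras put the socket axis about 4 mm to tool −y; yaw and height already agree. Correcting, then approaching the mouth.

>>> servo_tool([
  [[0,-2,0],[0,0,0]],
  [[0,-4,0],[0,0,0]],
  [[8,-4,0],[0,0,0]],
  [[20,-4,0],[0,0,0]],
  [[32,-4,0],[0,0,0]],
])

```text
t: 14.05
ee_pos: [409.3, 141.0, 83.9]
orientation: [2.425, 1.997, 0.001]
ft_force: [0.1, 0.3, -3.0]
width: 21.7
grasp_force: 30.0
```

>>> servo_tool([
  [[0,0,0],[0,0,0]],
  [[0,0,0],[0,0,0]],
])

```text
t: 14.22
ee_pos: [409.3, 141.0, 83.8]
orientation: [2.422, 2.0, 0.001]
ft_force: [-0.4, -0.7, -2.7]
width: 21.9
grasp_force: 30.0
```

```bash
sed -i 's/>180)/>150)/; s/>118)/>118)/; s/range(204,290,12)/range(172,250,12)/; s/>190)&(L/>165)\&(L/' s.py; python3 s.py
```

```text
tcp [409.3 141.   83.8] [1.891e-01 9.820e-01 2.000e-04]
scene bar 65 [140.1   3.7 -20. ] y [-5.   8.9] xmax 159.5 ztop 106.6
  plane x=ay+bz+c [-1.00000e-02 -1.70000e-02  1.78007e+02] 182
 plate 241 [178.3   6.9 -20.8] x [176.5 178.2 180.4] y [-20.4  30.1] z world [ 74.8 128.9]
   st 172 133 [-25.7  29.2] [121.7 128.2]
   st 196 38 [-13.   16.3] [114.4 116.7]
   st 208 40 [-13.7  15.8] [114.1 115.9]
   st 220 43 [-14.   16.2] [114.3 116.2]
   st 232 21 [-12.7  15.2] [114.5 115.8]
top bar 85 [137.7  -0.  -23.7] y [-6.4  6.6] xmax 158.9 ztop 110.0
 plate 135 [180.5   0.8 -30.3] x [177.8 179.6 187.8] y [-25.5  26.6] z world [ 83.2 132. ]
   st 172 82 [-25.4  27.8] [127.2 131.6]
   st 184 48 [-18.9  16.5] [115.9 128.4]
   st 196 56 [-13.7  15.2] [114.9 117.9]
   st 208 58 [-13.7  15.2] [116.  119.1]
   st 220 54 [-13.7  14.7] [115.  117.5]
   st 232 39 [-12.9  14.9] [115.5 118.8]
```

View pics/scene8.png

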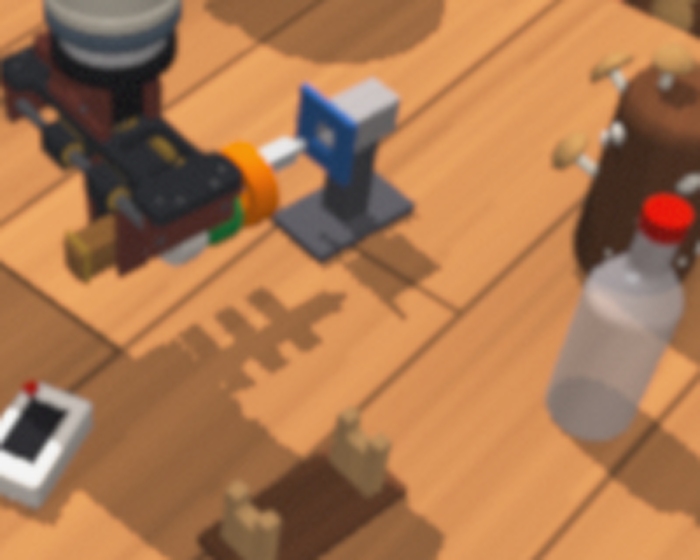

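Tip (300,145) now lines up with the mouth (325,133), within 1 mm in both views. Entering slowly.

>>> servo_tool([
  [[7,0,0.5],[0,0,0]],
  [[15,0,0.5],[0,0,0]],
  [[23,0,0.5],[0,0,0]],
  [[30,0,0.5],[0,0,0]],
  [[36,0,0.5],[0,0,0]],
])

```text
t: 14.73
ee_pos: [416.3, 176.6, 83.2]
orientation: [2.424, 1.999, 0.001]
ft_force: [0.7, -0.4, -3.2]
width: 22.0
grasp_force: 30.0
```

>>> servo_tool([
  [[4,0,0],[0,0,0]],
  [[8,0,0],[0,0,0]],
  [[11,0,0],[0,0,0]],
  [[12,0,0],[0,0,0]],
])

```text
t: 15.07
ee_pos: [418.3, 187.8, 83.2]
orientation: [2.424, 1.999, 0.0]
ft_force: [-0.1, 0.3, -2.4]
width: 22.1
grasp_force: 30.0
```

>>> servo_tool([
  [[4,0,0],[0,0,0]],
  [[8,0,0],[0,0,0]],
  [[12,0,0],[0,0,0]],
  [[15,0,0],[0,0,0]],
  [[16,0,0],[0,0,0]],
])

```text
t: 15.48
ee_pos: [421.5, 203.5, 83.2]
orientation: [2.424, 1.999, 0.0]
ft_force: [0.2, -1.0, -2.4]
width: 22.1
grasp_force: 30.0
```

>>> servo_tool([
  [[2,0,0],[0,0,0]],
  [[4,0,0],[0,0,0]],
  [[5,0,0],[0,0,0]],
  [[5,0,0],[0,0,0]],
])

```text
t: 15.82
ee_pos: [422.3, 208.1, 83.2]
orientation: [-2.424, -1.998, -0.0]
ft_force: [0.3, -1.1, -2.6]
width: 22.0
grasp_force: 30.0
```

Total 69 mm in, no bottom contact yet. Nudging on until a force shows.

>>> servo_tool([
  [[1,0,0],[0,0,0]],
  [[2,0,0],[0,0,0]],
  [[2,0,0],[0,0,0]],
])

```text
t: 16.07
ee_pos: [422.6, 210.0, 83.2]
orientation: [-2.424, -1.998, 0.0]
ft_force: [1.2, 0.3, -3.0]
width: 21.6
grasp_force: 30.0
```

>>> servo_tool([
  [[1,0,0],[0,0,0]],
  [[1.5,0,0],[0,0,0]],
  [[1.5,0,0],[0,0,0]],
])

```text
t: 16.32
ee_pos: [423.0, 211.5, 83.2]
orientation: [2.424, 1.998, 0.0]
ft_force: [0.4, -0.3, -3.9]
width: 22.3
grasp_force: 30.0
```

```bash
python3 k.py w9.png; python3 - <<'E'
from h import *
p=get_image("wrist");X=cloud(p);o=ctrl.get_obs();T=R.from_rotvec(o["orientation"]).as_matrix();L=(X-np.array(o["ee_pos"]))@T;f=p["frame"].astype(int);B,G,Rr=f[...,0],f[...,1],f[...,2]
b=(p["depth"]>0)&(B>Rr+40)&(B>G+15)&(L[...,0]>80)&(L[...,0]<150)&(X[...,2]>60)
print("plate",b.sum(),np.percentile(L[b],[1,50,99],axis=0).round(1).tolist() if b.sum() else "")
# handle front edge: wood/brass to shaft step in height
m=(abs(L[...,1]+1)<4)&(p["depth"]>0)&(L[...,0]>5)&(L[...,0]<45)
for a in range(6,45,3):
    k=m&(L[...,0]>=a)&(L[...,0]<a+3)
    if k.any(): print(a,np.median(L[k][:,2]).round(1),end="; ")
E
```

```text
tcp [422.9 211.4  83.2] [0.191 0.982 0.   ]
white 5667 x [ 34.   46.1 106.3] y [-22.3  22.8] z [-40.6 -34.6]
green 7656 x [65.7 75.3 84.2] y [-26.5  25.6] z [-36.6 -33.2]
orange 8723 x [ 86.6  96.1 105.2] y [-25.1  25.2] z [-36.6 -33.2]
plate 4543 [[105.7, -26.7, -45.3], [107.9, -0.1, -43.6], [111.1, 27.7, -25.1]]
6 -31.4; 9 -31.6; 12 -31.5; 15 -32.2; 18 -28.7; 21 -96.5; 24 -95.8; 27 -93.5; 30 -34.6; 33 -35.7; 36 -35.8; 39 -35.8; 42 -35.7;
```

View pics/w9.png

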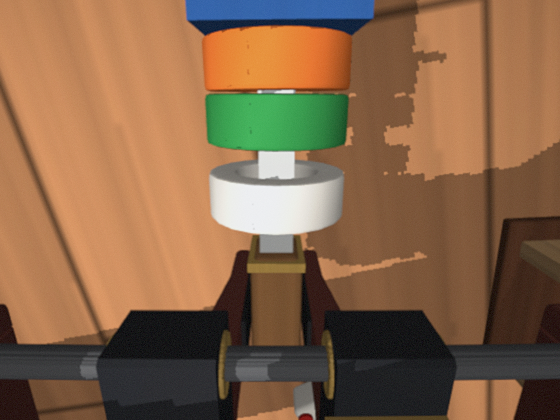

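Collars are between handle and plate (orange 277,60; green 277,120; white 277,195), the plate is at row 10, and the estimated tip depth is about 54 mm. One last gentle nudge.

>>> servo_tool([
  [[0.8,0,0],[0,0,0]],
  [[1.5,0,0],[0,0,0]],
  [[1.5,0,0],[0,0,0]],
])

```text
t: 16.67
ee_pos: [422.9, 212.4, 83.1]
orientation: [2.424, 1.998, -0.002]
ft_force: [0.1, -5.8, -0.8]
width: 21.7
grasp_force: 30.0
```

>>> servo_tool([
  [[0.8,0,0],[0,0,0]],
  [[1.5,0,0],[0,0,0]],
  [[1.5,0,0],[0,0,0]],
])

```text
t: 16.92
ee_pos: [422.4, 212.6, 82.9]
orientation: [2.424, 1.998, -0.006]
ft_force: [-1.2, -12.9, 0.6]
width: 22.0
grasp_force: 30.0
```

The force rose to 13 N against the end of the socket, so it's home. Easing off, then opening.

>>> servo_tool([
  [[-1,0,0],[0,0,0]],
  [[-2.5,0,0],[0,0,0]],
  [[-2.5,0,0],[0,0,0]],
])

```text
t: 17.17
ee_pos: [423.1, 211.9, 83.2]
orientation: [-2.424, -1.998, -0.001]
ft_force: [-0.2, -0.8, -3.5]
width: 21.9
grasp_force: 30.0
```

>>> servo_tool([
  [[0,0,0],[0,0,0]],
  [[0,0,0],[0,0,0]],
  [[0,0,0],[0,0,0]],
  [[0,0,0],[0,0,0]],
  [[0,0,0],[0,0,0]],
], grip=-1)

```text
t: 17.58
ee_pos: [423.2, 212.1, 83.3]
orientation: [2.424, 1.998, 0.001]
ft_force: [-0.1, -0.0, -0.1]
width: 51.7
grasp_force: 0.0
```

>>> servo_tool([
  [[0,0,0],[0,0,0]],
  [[0,0,0],[0,0,0]],
  [[0,0,0],[0,0,0]],
  [[0,0,0],[0,0,0]],
  [[0,0,0],[0,0,0]],
])

```text
t: 18.0
ee_pos: [423.0, 211.9, 83.2]
orientation: [-2.424, -1.998, -0.0]
ft_force: [0.5, -0.1, 0.3]
width: 84.8
grasp_force: 0.0
```

>>> servo_tool([
  [[0,0,-5],[0,0,0]],
  [[0,0,-20],[0,0,0]],
  [[0,0,-45],[0,0,0]],
  [[0,0,-75],[0,0,0]],
  [[0,0,-100],[0,0,0]],
])

```text
t: 18.42
ee_pos: [423.0, 211.8, 184.9]
orientation: [2.424, 1.998, 0.0]
ft_force: [0.4, 0.7, -0.3]
width: 87.7
grasp_force: 0.0
```

```bash
python3 - <<'E'
from h import *
p=get_image("wrist");X=cloud(p);d=p["depth"];f=p["frame"].astype(int);sat=f.max(-1)-f.min(-1);B,G,Rr=f[...,0],f[...,1],f[...,2]
o=ctrl.get_obs();print(o["ee_pos"].round(1) if hasattr(o["ee_pos"],"round") else o["ee_pos"],o["width"])
T=R.from_rotvec(o["orientation"]).as_matrix();L=(X-np.array(o["ee_pos"]))@T
b=(d>0)&(B>Rr+40)&(B>G+15)&(abs(L[...,1])<60)&(L[...,0]>60)&(X[...,2]>60)
print("plate front x",np.percentile(L[b][:,0],[2,10]).round(1))
m=(d>0)&(abs(L[...,1]+1)<16)&(X[...,2]>60)&(X[...,2]<130)&(L[...,0]<33)&(L[...,0]>-60)
print("handle x",np.percentile(L[m][:,0],[.5,99.5]).round(1))
for a in range(-50,33,8):
    k=m&(L[...,0]>=a)&(L[...,0]<a+8)
    if k.sum()>5: print(a,np.median(X[k][:,2]).round(1),np.median(L[k][:,1]).round(1))
cv2.imwrite("pics/w10.png",p["frame"])
E
```

```text
[425.5 213.1 189.1] 88.10187900869111
plate front x [103.1 103.4]
handle x [-41.2  32.9]
-42 99.6 -3.2
-34 99.7 -3.2
-26 100.4 -3.2
-18 101.1 -3.2
-10 101.9 -3.2
-2 102.6 -3.2
6 103.8 -3.2
14 97.0 -3.2
22 97.0 -2.8
30 108.8 -1.8
```

View pics/w10.png

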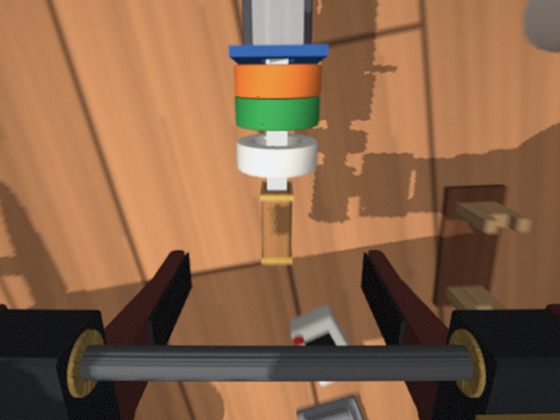

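The bar is seated: the handle (277,230) sits about 115 mm before the mouth, drooping about 0.08 rad. All three collars are on the shaft, and the gripper is clear. Handing in.

```bash
python3 -c "
from workcell import close_job
print(close_job())"
```

```text
the job is handed in; nothing more can be done
None
```

I handed the job in with the bar seated in the socket, its handle about 115 mm in front of the mouth (fully home) and drooping about 0.08 rad (limit 0.12). All three collars hang on the shaft, the gripper is clear, and nothing else was knocked as far as I could see; the hand-in gave no verdict.

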